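# Set a baluster level on the carving cradle with the matching post

### The arm

A 6-joint arm with a two-finger parallel gripper is mounted at the origin on the work surface. World frame = base frame: x ahead of the robot, y to its left, z up, the work surface at z = 0. Lengths are in mm, angles in rad, forces in N, time in s.
With the tool pointing down it reaches from about 375 to 925 mm from the base axis. Payload 5.7 kg.
Tool frame: the origin (TCP) lies midway between the tips of the shut fingers; the grasp point (between the pads) lies 19 mm behind it; z points along the fingers, y is the line along which they close (so a half turn about z gives the same grasp; the last joint's range is limited). The gripper opens to 88 mm and grips with 3 to 60 N. Pads are 20 mm wide; open, the fingers measure 115 mm over their backs; the gripper's body (75 mm by 178 mm) begins 61 mm behind the grasp point.
Start: joints at [1.156, 0.359, 1.51, -0, 1.272, -0.115], TCP at [177.19, 573.207, 222.623] pointing down, gripper open.
Joint ranges: [-2.97, 2.97], [-1.01, 2.36], [0.21, 2.38], [-0.96, 4.11], [0.2, 2.71], [-2.98, 2.98]. Speed limits (rad/s): [2.39, 2.39, 3.14, 3.14, 3.14, 3.14].

### API

Orientations are given as a unit quaternion [x, y, z, w].
In Python, from station import robot gives the robot as it stands.
- The arm moves only by the tool drive_tool, never from a script. Its arguments are lists of equal length, an entry for each row: "offset": the shift along the tool's x, y, z each as a share of 120 mm, from -1 to 1, a list of three; "dr": the turn, a rotation vector about the tool's x, y, z each as a share of pi rad, from -1 to 1, a list of three; "fingers": the opening, from -1 (shut) to 1 (fully open). In form: {"offset": [[dx, dy, dz], ...], "dr": [[ax, ay, az], ...], "fingers": [fingers, ...]}. A call has 1 to 20 rows; each row is the pose to reach, as a shift and turn from the pose commanded when the call began, along the tool's axes at that moment, turning the shorter way round; what a row does not reach only later rows make up. A row lasts 1/12 s, in which the tool goes at most 41.7 mm and 7.16 degrees, less where a joint would pass 70% of its speed; a pose out of reach is approached as far as the arm can. A call with a number of a shift or a turn outside -1 to 1 is refused whole. A call with a gripper value outside its range is refused whole. The fingers move at their own pace and stop on an object; "squeeze" is the grip in N (left out, the last holds). Time passes only in rows, so rows that repeat a pose let the fingers close. It gives the time, the measured TCP pose, the force, the opening and the grip force at its end, in the units of the state.
- robot.read_state(): the state, without advancing time (a new reading comes with each control period).
- robot.camera(name): name is "scene" or "top" or "wrist"; returns a dict with "pixels" (400x640x3 uint8, blue, green, red), "camera_matrix" (3x3 intrinsics, pixels), "dist" ([k1, k2, p1, p2, k3] as OpenCV has them; the pictures are not rectified), "R" (3x3) and "t" (3): a world point X has camera coordinates R X + t. Camera axes: x right, y down, z forward; pixel columns grow to the right and rows downward; lengths in mm; the calibration is good to about 2 mm. A picture is of the moment at which its call begins. There is no depth.
- robot.job_done(): hands the job in; it is judged then, once.
The state is a dict: "time": time; "joints": joint angles; "joint_vel": joint speeds; "joint_torque": joint torques, N m; "eef_pos": TCP position; "tcp_rot": TCP orientation; "force": force on the tool from outside, world axes, zero at the start; "wrist_torque": the same for the moment, N m; "width": finger opening in mm; "gripper_force": force on a finger pad.
Only numpy, scipy, OpenCV 4.12 (cv2) and the standard library are available. Lean on these libraries where they do the work, as an engineer would, in place of code of your own. Each camera call takes 0.05 s, during which the arm holds its last target. There are 200 camera calls.

### The job

Among the notched wooden posts standing upside down on the bench, find the one exactly as tall as the cradle's own fixed post, turn it over and stand it notch up on the cradle's dark square mark, its notch in line with that of the fixed post. Then lay the turned baluster in the two notches, level, with its square block midway between the posts. Leave the other posts and everything else on the bench where they are.

Things in the scene. Friction and masses are not known exactly. Their poses are not given: they have to be found in the camera images.
- post_a: loose plain wooden post, 42 x 42 mm square and 56 mm tall, with a 90-degree V notch, 28 mm wide and 14 mm deep, cut across its whole notch end (7 mm flat rims either side). It starts upside down, standing on its notch end. Origin: centre of the notch end (between the rims); z runs from there along the post to its plain foot end; x runs along the notch.
- post_a_foot (a point): centre of the plain foot face of post_a, 56 mm from its origin
- post_b: loose plain wooden post, 42 x 42 mm square and 68 mm tall, with a 90-degree V notch, 28 mm wide and 14 mm deep, cut across its whole notch end (7 mm flat rims either side). It starts upside down, standing on its notch end. Origin: centre of the notch end (between the rims); z runs from there along the post to its plain foot end; x runs along the notch.
- post_b_foot (a point): centre of the plain foot face of post_b, 68 mm from its origin
- post_c: loose plain wooden post, 42 x 42 mm square and 80 mm tall, with a 90-degree V notch, 28 mm wide and 14 mm deep, cut across its whole notch end (7 mm flat rims either side). It starts upside down, standing on its notch end. Origin: centre of the notch end (between the rims); z runs from there along the post to its plain foot end; x runs along the notch.
- post_c_foot (a point): centre of the plain foot face of post_c, 80 mm from its origin
- post_d: loose plain wooden post, 42 x 42 mm square and 92 mm tall, with a 90-degree V notch, 28 mm wide and 14 mm deep, cut across its whole notch end (7 mm flat rims either side). It starts upside down, standing on its notch end. Origin: centre of the notch end (between the rims); z runs from there along the post to its plain foot end; x runs along the notch.
- post_d_foot (a point): centre of the plain foot face of post_d, 92 mm from its origin
- cradle: carving cradle fixed to the bench: plywood base board 290 x 85 x 12 mm, long along its x. Its own fixed post (42 mm square, 80 mm tall above the board, same V notch, upwards, running along x) stands at x = -95 mm; the dark square mark is at x = +95 mm. Origin: centre of the board's underside
- mark (a point): centre of the dark 50 mm square mark on the board's top face (12 mm above the bench), where the loose post has to stand; 190 mm from the cradle's own post
- own_notch (a point): centre of the top of the cradle's own post, level with its rims, 92 mm above the bench
- seat (a point): point midway between the two notches, 96.4 mm above the bench, where the baluster's middle lies when it rests level in both notches; axes as the cradle's
- baluster: turned pale-wood baluster, 270 mm long, 0.18 kg, lying along its x: a 36 x 36 mm square block, 60 mm long, in the middle and round ends 26 mm in diameter, with thin beads. Origin: under the middle of the block, 18 mm below its axis
- baluster_mid (a point): middle of the baluster, on its axis; axes as the baluster's
- wax_tin: bystander: upright wax tin among the posts, 56 mm in diameter, 60 mm tall; origin under its centre
- gouge_wide: bystander: gouge lying flat, handle 110 mm (to -x), blade 105 mm (to +x), up to 24 mm wide, 22 mm high; origin under the ferrule
- gouge_narrow: bystander: narrow gouge lying flat, handle 110 mm (to -x), blade 105 mm (to +x), up to 24 mm wide, 22 mm high; origin under the ferrule
- mallet: bystander: carver's mallet lying along x, head 105 mm long and 68 mm thick (from x = -20 to +85 mm), handle 150 mm long to -x; origin on the bench below its axis
- offcut: bystander: wooden offcut 60 x 45 x 24 mm (x, y, z); origin under its centre
- brush: bystander: bench brush lying along its x, about 220 mm long and 40 mm high
- glue_bottle: bystander: upright glue bottle, 60 mm in diameter, 150 mm tall; origin under its centre
Mind the look-alikes: they are no part of the job. Leave any blue or pink look-alike of the post_c alone.

How it is judged (in metres and radians):
On the way:
1. the post that matches the cradle's own post stands notch up on the dark mark, its notch in line with the cradle (angle between post_c's own z axis and vertical above 3.08 rad and horizontal distance between post_c_foot and mark below 0.015 m and height (world z) of post_c_foot below 0.016 m and angle between the x axis of post_c and the x axis of cradle, either way round below 0.15 rad and linear speed of post_c below 0.03 m/s), for 0.2 s.
At the end, for the whole second after the job is handed in: The 80 mm post stands notch up (0.06 rad) on the board, within 15 mm of the mark and 0.15 rad of the cradle's line; the baluster rests in both notches, level to 0.035 rad, in line to 0.08 rad, its middle within 20 mm along, 8 mm across and 4 mm in height of the seat (all of step 1 and angle between baluster_mid's own x axis and vertical between 1.5358 and 1.6058 rad and x of baluster_mid in the frame of seat between -0.02 and 0.02 m and y of baluster_mid in the frame of seat between -0.008 and 0.008 m and z of baluster_mid in the frame of seat between -0.004 and 0.004 m and angle between the x axis of baluster and the x axis of cradle, either way round below 0.08 rad and linear speed of baluster below 0.02 m/s and angular speed of baluster below 0.1 rad/s); the robot touches nothing.
It fails at once if another post is moved more than 40 mm or knocked over (distance of any of post_a, post_b, post_d from where it was at the start of the episode above 0.04 m or angle between any of post_a, post_b, post_d's own z axis and vertical above 0.5 rad).
It fails at once if a bystander is moved more than 50 mm (distance of any of wax_tin, gouge_wide, gouge_narrow, mallet, offcut, brush, glue_bottle from where it was at the start of the episode above 0.05 m).
It also fails if it takes over 72 s, if anything falls off the work surface, if the arm or the gripper's body presses on something with over 40 N, if the wrist force passes 120 N, or if a joint passes its speed limit or range.

## Working session

There is one attempt and no reset: what is moved stays moved. The work goes in short steps, Python scripts to look and compute and a tool call to move; the robot and the scene stay as the last step left them, time stands still between calls to the robot, and variables do not carry over. Pictures are saved under pics/ and viewed, at most 10 in all, crops included, and the job is handed in when it is done.

Besides the shell and the picture viewer there is one more tool, called after "Emit:" as name(argument=value, ...), one argument or row to a line, values as JSON. drive_tool: Moves the arm, as the interface text tells. Its arguments: {"type":"object","properties":{"offset":{"type":"array"},"dr":{"type":"array"},"fingers":{"type":"array"},"squeeze":{"type":"number"}},"required":["offset","dr","fingers"]}

```bash
mkdir -p pics; ls; python3 - <<'E'
from station import robot
import cv2,numpy as np,pickle
d={}
for n in("scene","top","wrist"):
    c=robot.camera(n);d[n]=c;cv2.imwrite(f"pics/{n}0.png",c["pixels"])
    print(n,np.round(c["camera_matrix"],1).tolist(),np.round(c["dist"],3),np.round(-c["R"].T@c["t"]))
pickle.dump(d,open("d0.pkl","wb"));print(robot.read_state())
E
```

```text
pics
scene [[484.8, 0.0, 327.4], [0.0, 484.8, 198.5], [0.0, 0.0, 1.0]] [0.037 0.    0.    0.    0.   ] [1383.  228. 1224.]
top [[402.2, 0.0, 314.4], [0.0, 402.2, 199.0], [0.0, 0.0, 1.0]] [-0.065  0.     0.     0.     0.   ] [ 420.  -49. 1302.]
wrist [[340.9, 0.0, 322.0], [0.0, 340.9, 197.3], [0.0, 0.0, 1.0]] [-0.06  0.    0.    0.    0.  ] [ 95. 597. 383.]
{'time': 0.15, 'joints': array([ 1.15589952e+00,  3.59340496e-01,  1.51115612e+00, -1.22080275e-05,
        1.27250959e+00, -1.15107733e-01]), 'joint_vel': array([ 0.00112016, -0.00246818, -0.00495434,  0.00115513,  0.00128074,
       -0.0008737 ]), 'joint_torque': array([ 8.97189911e-04, -5.15747666e+01, -2.71008486e+01,  6.74710725e-02,
        3.05347773e-02, -1.00764903e-04]), 'eef_pos': array([176.9952925 , 572.75310642, 222.0126895 ]), 'tcp_rot': array([ 1.49332036e-01,  9.88786854e-01, -6.83631637e-04, -1.79483173e-04]), 'force': array([-0.10633391,  0.31187128,  0.305953  ]), 'wrist_torque': array([-0.00200067,  0.00818079,  0.05178189]), 'gripper_force': 0.0, 'width': 88.17593604102716}
```

View pics/scene0.png

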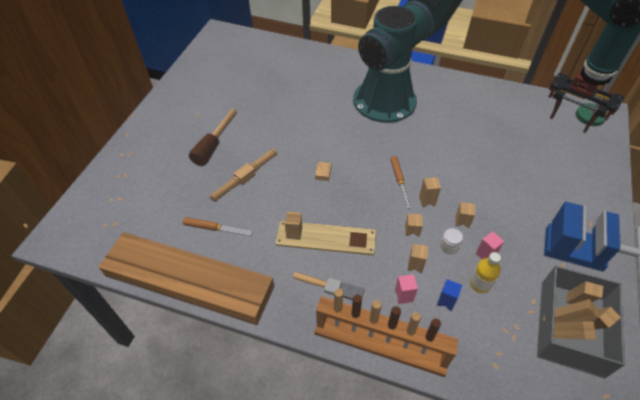

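View pics/top0.png

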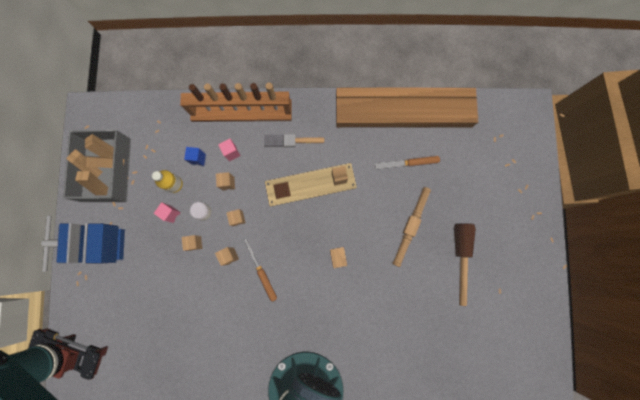

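The top view shows loose posts at about (224,181), (235,217), (191,243) and (225,257). The cradle runs from its mark at (281,190) to its post at (339,174), and the baluster is at (413,226). The scene view shows the same posts at (419,257), (415,224), (467,213) and (431,190).

```bash
cat > h.py <<'E'
import cv2,numpy as np,pickle
def ray(c,p):
    u=cv2.undistortPoints(np.array([[p]],float),c["camera_matrix"],c["dist"])[0,0]
    d=c["R"].T@np.r_[u,1]; return -c["R"].T@c["t"],d/np.linalg.norm(d)
def at_z(c,p,z):
    o,d=ray(c,p); return o+d*(z-o[2])/d[2]
def tri(*cp):
    A=np.zeros((3,3));b=np.zeros(3)
    for c,p in cp:
        o,d=ray(c,p);M=np.eye(3)-np.outer(d,d);A+=M;b+=M@o
    X=np.linalg.solve(A,b)
    return X,[np.linalg.norm(proj(c,X)-p) for c,p in cp]
def proj(c,X):
    return cv2.projectPoints(np.array([X],float),cv2.Rodrigues(c["R"])[0],c["t"],c["camera_matrix"],c["dist"])[0][0,0]
def crop(im,x0,y0,x1,y1,s): return cv2.resize(im[y0:y1,x0:x1],None,fx=s,fy=s,interpolation=cv2.INTER_CUBIC)
E
python3 - <<'E'
from h import *
d=pickle.load(open("d0.pkl","rb"))
a=crop(d["top"]["pixels"],170,165,260,275,4);b=crop(d["scene"]["pixels"],400,170,500,280,4)
cv2.imwrite("pics/c1.png",np.hstack([a,b]))
a=crop(d["top"]["pixels"],260,155,440,275,4);b=crop(d["scene"]["pixels"],205,145,385,260,4)
b=cv2.copyMakeBorder(b,0,0,0,0,0)
im=np.vstack([a,b]);im=cv2.resize(im,None,fx=.63,fy=.63,interpolation=cv2.INTER_AREA);print(im.shape)
cv2.imwrite("pics/c2.png",im)
E
```

```text
(592, 454, 3)
```

View pics/c1.png

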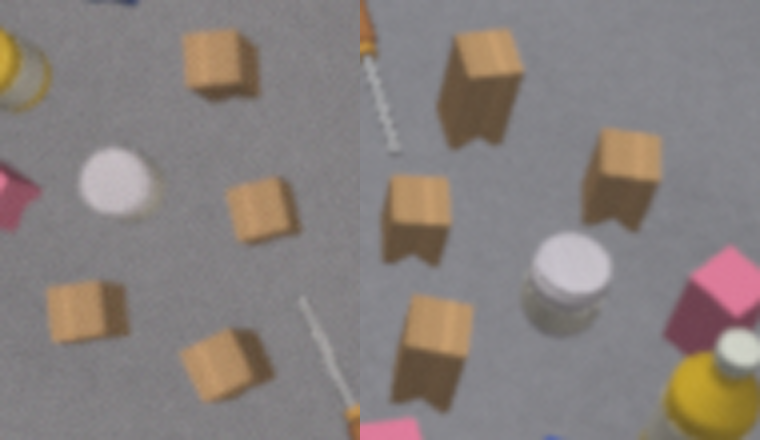

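View pics/c2.png

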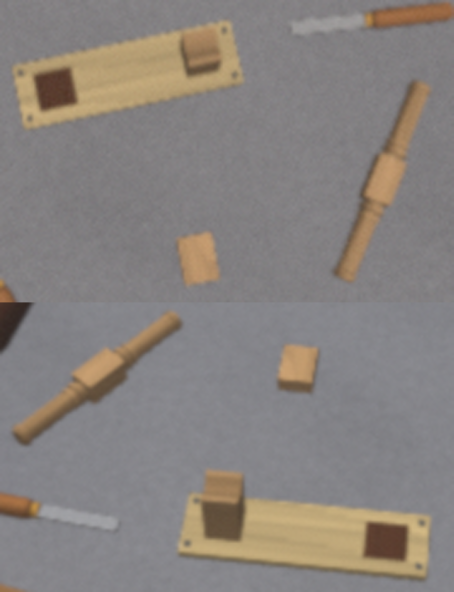

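```bash
python3 - <<'E'
from h import *
d=pickle.load(open("d0.pkl","rb"));T,S=d["top"],d["scene"]
t=lambda p:np.array(p)/4+[170,165]-.375; s=lambda p:(np.array(p)-[360,0])/4+[400,170]-.375
for n,a,b in [("P1",(213,60),(438,326)),("P2",(259,210),(420,202)),("P3",(77,312),(630,156)),("P4",(218,366),(488,54))]:
    X,e=tri((T,t(a)),(S,s(b)));print(n,X.round(1),np.round(e,2))
t=lambda p:np.array(p)/2.52+[260,155]; s=lambda p:(np.array(p)-[0,302.4])/2.52+[205,145]
q=lambda *v:np.mean(v,0)
for n,a,b in [("mark",(55.5,89),(386,541)),("own",(200,43),(223,484)),("balend+",(421,86),(22,433)),("balend-",(345,274),(174,320)),("balblk",(384,179),(100,370))]:
    X,e=tri((T,t(a)),(S,s(b)));print(n,X.round(1),np.round(e,2), at_z(T,t(a),X[2]).round())
for n,a,b in [("hole1",(20,72),(422,522)),("hole2",(30,118),(418,566)),("hole3",(225,30),(196,498)),("hole4",(235,75),(187,543))]:
    X,e=tri((T,t(a)),(S,s(b)));print(n,X.round(1),np.round(e,2))
E
```

```text
P1 [649.  255.5  78.5] [0.14 0.16]
P2 [534.  221.7  54.1] [0.17 0.18]
P3 [454.  359.1  67.5] [0.19 0.21]
P4 [413.1 241.7  92.5] [0.12 0.12]
mark [624.9  77.9  10.8] [0.42 0.47] [625.  77.  11.]
own [ 666.3 -105.3   99.5] [0.38 0.41] [ 667. -106.  100.]
balend+ [ 624.7 -390.4   22.7] [0.6  0.63] [ 625. -392.   23.]
balend- [ 387.5 -286.5   19.7] [0.73 0.68] [ 388. -289.   20.]
balblk [ 505.8 -337.9   29.4] [0.4 0.4] [ 506. -339.   29.]
hole1 [634.2 116.2  83.5] [1.  1.1]
hole2 [597.9 117.8 -66.8] [0.25 0.28]
hole3 [ 684.8 -134.3   84.2] [1.21 1.32]
hole4 [ 656.6 -163.1  -68.5] [0.37 0.41]
```

The left crop shows the post tops. Triangulated heights are P1 ≈ 78.5, P2 ≈ 54, P3 ≈ 67.5 and P4 ≈ 92.5 mm, so P1 is post_c and stands near (649, 255). Its V shows on the face towards +x, so its notch runs along world x. I paired the cradle holes half a turn wrong, so I'll redo those and get the yaws.

```bash
python3 - <<'E'
from h import *
d=pickle.load(open("d0.pkl","rb"));T,S=d["top"],d["scene"]
t=lambda p:np.array(p)/2.52+[260,155]; s=lambda p:(np.array(p)-[0,302.4])/2.52+[205,145]
H=[]
for n,a,b in [("h1",(20,72),(418,566)),("h2",(30,118),(422,522)),("h3",(225,30),(187,543)),("h4",(235,75),(196,498))]:
    X,e=tri((T,t(a)),(S,s(b)));print(n,X.round(1),np.round(e,2), at_z(T,t(a),12).round(1), at_z(S,s(b),12).round(1));H.append((at_z(T,t(a),12)+at_z(S,s(b),12))/2)
H=np.array(H);c=H.mean(0);v=(H[0]+H[1]-H[2]-H[3])/2;print("centre",c,"az",np.degrees(np.arctan2(v[1],v[0])),np.linalg.norm(v)); print("mark",c+95*v/np.linalg.norm(v))
t1=lambda p:np.array(p)/4+[170,165]-.375; s1=lambda p:(np.array(p)-[360,0])/4+[400,170]-.375
for c,f,pts in((T,t1,[(183,33),(237,30),(243,86),(187,90)]),(S,s1,[(412,298),(473,303),(467,357),(402,348)])):
    P=np.array([at_z(c,f(p),80) for p in pts])[:,:2]; print(P.round(),P.mean(0)); w=cv2.minAreaRect(P.astype(np.float32));print(w)
for n,p in dict(bottle=(175,186),tin=(200,211),brush=(290,140),P2=(235,218),gouge=(251,240),pink=(228,149)).items(): print(n,at_z(T,p,0).round())
E
```

```text
h1 [647.2 123.2  13.4] [0.21 0.24] [647.6 122.8  12. ] [646.1 123.8  12. ]
h2 [587.  110.7  12.3] [0.54 0.59] [587.5 109.   12. ] [586.2 112.3  12. ]
h3 [ 701.6 -141.9   10.4] [0.46 0.51] [ 701.7 -143.2   12. ] [ 702.1 -139.9   12. ]
h4 [ 641.5 -153.8   14.5] [0.39 0.42] [ 642.4 -155.2   12. ] [ 639.7 -153.4   12. ]
centre [644.16473957 -15.48113914  12.        ] az 101.65183454739952 270.44823555806454
mark [624.97815536  77.56118986  12.        ]
[[670. 279.]
 [672. 236.]
 [628. 231.]
 [625. 274.]] [649.11404924 255.09045506]
((649.3202514648438, 254.7620849609375), (46.92105484008789, 43.8597297668457), 5.872476577758789)
[[633. 234.]
 [624. 275.]
 [667. 279.]
 [675. 236.]] [649.89322428 256.20190825]
((649.3217163085938, 255.59222412109375), (46.42852020263672, 43.593021392822266), 5.943914890289307)
bottle [643. 435.   0.]
tin [560. 348.   0.]
brush [797.  53.   0.]
P2 [536. 231.   0.]
gouge [465. 177.   0.]
pink [768. 260.   0.]
```

```bash
cat > mv.py <<'E'
import sys,numpy as np
from scipy.spatial.transform import Rotation as Ro
from station import robot
def axes(az,th):
    """tool x lies at azimuth az when down; th>0 (deg): tool points away from x (body leans to the x side)"""
    a,t=np.radians([az,th]);h=np.array([np.cos(a),np.sin(a),0]);k=np.array([0,0,1.])
    z=-np.sin(t)*h-np.cos(t)*k; x=np.cos(t)*h-np.sin(t)*k
    return Ro.from_matrix(np.c_[x,np.cross(z,x),z])
def plan(g,az,th,R0=None,p0=None):
    """grasp point g, orientation -> offset, dr from now"""
    s=robot.read_state();R0=R0 or Ro.from_quat(s["tcp_rot"]);p0=s["eef_pos"] if p0 is None else p0
    R1=axes(az,th);p1=np.array(g)+19*R1.as_matrix()[:,2]
    o=R0.inv().apply(p1-p0)/120;r=(R0.inv()*R1).as_rotvec()/np.pi
    print("off",o.round(3).tolist(),"dr",r.round(4).tolist(),"deg",round(np.linalg.norm(r)*180,1)); return R1,p1
def st():
    s=robot.read_state();R=Ro.from_quat(s["tcp_rot"]).as_matrix()
    print("t",round(s["time"],1),"tcp",s["eef_pos"].round(1),"grasp",(s["eef_pos"]-19*R[:,2]).round(1),"xaz",np.degrees(np.arctan2(R[1,0],R[0,0])).round(1),"z",R[:,2].round(3),"q",s["joints"].round(2),"w",round(s["width"],1),"gf",round(s["gripper_force"],1),"F",s["force"].round(1))
E
python3 -c "
from mv import *
st();plan([292,538,240],96,0)"
```

```text
t 0.1 tcp [177.  572.8 222. ] grasp [177.  572.8 241. ] xaz 162.8 z [-0.001 -0.001 -1.   ] q [ 1.16  0.36  1.51 -0.    1.27 -0.12] w 88.2 gf 0.0 F [-0.1  0.3  0.3]
off [-1.001, 0.006, 0.008] dr [-0.0004, 0.0002, 0.3712] deg 66.8
```

Emit:
drive_tool(
  offset=[
    [-1,0,0],
    [-1,0,0],
    [-1,0,0],
    [-1,0,0],
    [-1,0,0],
    [-1,0,0],
    [-1,0,0],
    [-1,0,0],
    [-1,0,0],
    [-1,0,0],
    [-1,0,0],
    [-1,0,0],
  ],
  dr=[
    [0,0,0.372],
    [0,0,0.372],
    [0,0,0.372],
    [0,0,0.372],
    [0,0,0.372],
    [0,0,0.372],
    [0,0,0.372],
    [0,0,0.372],
    [0,0,0.372],
    [0,0,0.372],
    [0,0,0.372],
    [0,0,0.372],
  ],
  fingers=[1,1,1,1,1,1,1,1,1,1,1,1],
)

```text
time: 1.15
eef_pos: [291.7, 537.6, 222.4]
tcp_rot: [0.669, 0.743, -0.0, 0.0]
force: [-0.0, -0.2, 0.4]
width: 87.7
gripper_force: 0.0
```

Emit:
drive_tool(
  offset=[
    [-0.9,0.9,0],
    [-0.9,0.9,0],
    [-0.9,0.9,0],
    [-0.9,0.9,0],
    [-0.9,0.9,0],
    [-0.9,0.9,0],
  ],
  dr=[
    [0,0,0],
    [0,0,0],
    [0,0,0],
    [0,0,0],
    [0,0,0],
    [0,0,0],
  ],
  fingers=[1,1,1,1,1,1],
)

```text
time: 1.65
eef_pos: [411.2, 440.5, 222.5]
tcp_rot: [0.671, 0.742, -0.0, -0.0]
force: [-0.5, -0.8, -0.6]
width: 87.7
gripper_force: 0.0
```

Emit:
drive_tool(
  offset=[
    [-0.9,0.9,0],
    [-0.9,0.9,0],
    [-0.9,0.9,0],
    [-0.9,0.9,0],
    [-0.9,0.9,0],
    [-0.9,0.9,0],
  ],
  dr=[
    [0,0,0],
    [0,0,0],
    [0,0,0],
    [0,0,0],
    [0,0,0],
    [0,0,0],
  ],
  fingers=[1,1,1,1,1,1],
)

```text
time: 2.15
eef_pos: [528.7, 345.2, 222.3]
tcp_rot: [0.67, 0.742, -0.0, -0.0]
force: [0.0, 0.8, 0.1]
width: 87.6
gripper_force: 0.0
```

```bash
python3 - <<'E'
from mv import *
from h import *
st();plan([649,255,150],96,0)
c=robot.camera("wrist");pickle.dump(c,open("w1.pkl","wb"));cv2.imwrite("pics/w1.png",c["pixels"])
print(proj(c,[649,255,80]), "cam",-c["R"].T@c["t"])
E
```

```text
t 2.1 tcp [528.7 345.2 222.3] grasp [528.7 345.2 241.3] xaz 95.8 z [-0.001  0.    -1.   ] q [0.47 0.4  1.44 0.   1.3  0.37] w 87.6 gf 0.0 F [0.  0.8 0.1]
off [-0.85, 0.922, 0.76] dr [-0.0003, -0.0001, -0.0009] deg 0.2
[430.94319089 278.86950448] cam [519.85624856 428.55786888 383.13885513]
```

View pics/w1.png

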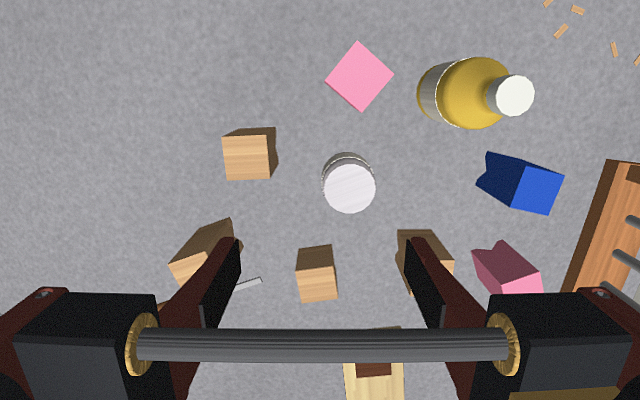

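The wrist view shows post_c's top partly behind the right finger at about (427,280), next to its prediction at (431,279). The wax tin (349,188) and the bottle (490,92) are well clear. I'll move above the post and descend.

Emit:
drive_tool(
  offset=[
    [-0.85,0.922,0.3],
    [-0.85,0.922,0.3],
    [-0.85,0.922,0.3],
    [-0.85,0.922,0.3],
    [-0.85,0.922,0.76],
    [-0.85,0.922,0.76],
    [-0.85,0.922,0.76],
    [-0.85,0.922,0.76],
  ],
  dr=[
    [0,0,0],
    [0,0,0],
    [0,0,0],
    [0,0,0],
    [0,0,0],
    [0,0,0],
    [0,0,0],
    [0,0,0],
  ],
  fingers=[1,1,1,1,1,1,1,1],
)

```text
time: 2.87
eef_pos: [647.3, 256.5, 130.7]
tcp_rot: [0.669, 0.743, -0.001, -0.001]
force: [0.0, 0.3, 0.5]
width: 88.0
gripper_force: 0.0
```

```bash
python3 - <<'E'
from mv import *
from h import *
st();plan([649,255,45],96,0)
c=robot.camera("top");pickle.dump(c,open("t1.pkl","wb"))
c=robot.camera("wrist");b=robot.camera("scene")
cv2.imwrite("pics/c3.png",np.vstack([c["pixels"][150:,100:560],crop(b["pixels"],370,140,485,223,4)]))
E
```

```text
t 2.9 tcp [647.3 256.5 130.7] grasp [647.3 256.5 149.7] xaz 96.0 z [-0.003 -0.    -1.   ] q [0.28 0.58 1.38 0.   1.19 0.17] w 88.0 gf 0.0 F [0.  0.3 0.5]
off [-0.014, 0.015, 0.872] dr [-0.0009, -0.0, -0.0] deg 0.2
```

View pics/c3.png

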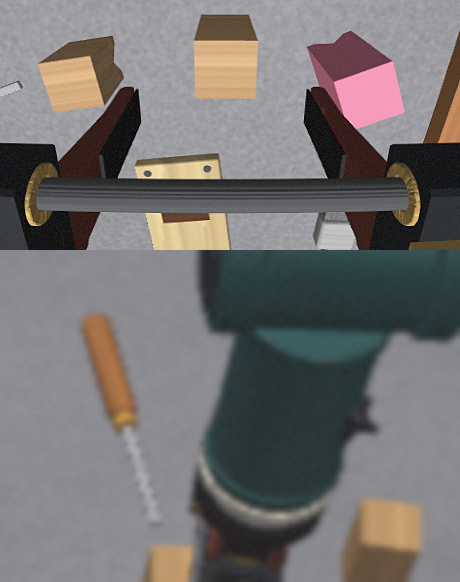

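The post is centred between the fingers at (325,219) and square to them. The +y face shows no V, which confirms the notch runs along x. Descending and gripping.

Emit:
drive_tool(
  offset=[
    [-0.014,0.015,0.4],
    [-0.014,0.015,0.6],
    [-0.014,0.015,0.8],
    [-0.014,0.015,0.87],
    [-0.014,0.015,0.87],
    [-0.014,0.015,0.87],
    [-0.014,0.015,0.87],
    [-0.014,0.015,0.87],
    [-0.014,0.015,0.87],
    [-0.014,0.015,0.87],
    [-0.014,0.015,0.87],
    [-0.014,0.015,0.87],
  ],
  dr=[
    [0,0,0],
    [0,0,0],
    [0,0,0],
    [0,0,0],
    [0,0,0],
    [0,0,0],
    [0,0,0],
    [0,0,0],
    [0,0,0],
    [0,0,0],
    [0,0,0],
    [0,0,0],
  ],
  fingers=[1,1,1,1,1,-1,-1,-1,-1,-1,-1,-1],
  squeeze=25,
)

```text
time: 4.02
eef_pos: [651.4, 253.3, 27.4]
tcp_rot: [0.67, 0.742, 0.0, 0.0]
force: [0.4, -0.6, 0.1]
width: 44.7
gripper_force: 0.0
```

```bash
python3 - <<'E'
from mv import *
st();plan([649,255,130],96,0)
R=axes(96,0);print("then");plan([500,70,120],186+5,0,R,np.array([649,255,111]))
E
```

```text
t 4.0 tcp [651.4 253.3  27.4] grasp [651.4 253.3  46.4] xaz 95.9 z [ 0.  0. -1.] q [ 0.27  0.69  1.45 -0.    1.    0.17] w 44.7 gf 0.0 F [ 0.4 -0.6  0.1]
off [0.016, -0.018, -0.697] dr [0.0001, 0.0, -0.0008] deg 0.1
then
off [-1.403, -1.396, 0.083] dr [0.0, 0.0, -0.5278] deg 95.0
```

Emit:
drive_tool(
  offset=[
    [0,0,0],
    [0,0,0],
    [0,0,0],
    [0,0,0],
    [0,0,-0.3],
    [0,0,-0.6],
    [0,0,-0.7],
    [0,0,-0.7],
    [-0.3,-0.25,-0.7],
    [-0.6,-0.5,-0.7],
    [-1,-0.9,-0.7],
    [-1,-0.9,-0.7],
    [-1,-0.9,-0.7],
    [-1,-0.9,-0.7],
  ],
  dr=[
    [0,0,0],
    [0,0,0],
    [0,0,0],
    [0,0,0],
    [0,0,0],
    [0,0,0],
    [0,0,0],
    [0,0,0],
    [0,0,0],
    [0,0,0],
    [0,0,0],
    [0,0,0],
    [0,0,0],
    [0,0,0],
  ],
  fingers=[-1,-1,-1,-1,-1,-1,-1,-1,-1,-1,-1,-1,-1,-1],
)

```text
time: 5.18
eef_pos: [553.2, 121.5, 109.2]
tcp_rot: [0.671, 0.742, -0.002, -0.001]
force: [0.5, -0.0, -0.7]
width: 42.3
gripper_force: 25.0
```

```bash
python3 - <<'E'
from mv import *
st();plan([460,30,125],186,0)
E
```

```text
t 5.2 tcp [553.2 121.5 109.2] grasp [553.2 121.5 128.2] xaz 95.7 z [-0.004 -0.    -1.   ] q [ 0.09  0.44  1.7  -0.    1.   -0.01] w 42.3 gf 25.0 F [ 0.5 -0.  -0.7]
off [-0.681, -0.848, 0.03] dr [-0.0011, -0.0011, -0.5015] deg 90.3
```

```bash
python3 - <<'E'
import numpy as np
from scipy.optimize import least_squares
D=[([1.1559,.3593,1.5112,0,1.2725],[177,572.8,222]),([.47,.40,1.44,0,1.3],[528.7,345.2,222.3]),([.28,.58,1.38,0,1.19],[647.3,256.5,130.7]),([.27,.69,1.45,0,1.0],[651.4,253.3,27.4]),([.09,.44,1.70,0,1.0],[553.2,121.5,109.2])]
def f(p):
    a,L2,L3,H,e=p;o=[]
    for q,X in D:
        b=q[1]+q[2];c,s=np.cos(q[0]),np.sin(q[0])
        r=X[0]*c+X[1]*s;l=-X[0]*s+X[1]*c
        o+=[a+L2*np.sin(q[1])+L3*np.sin(b)-r,H+L2*np.cos(q[1])+L3*np.cos(b)-X[2],l-e]
    return o
s=least_squares(f,[50,400,400,200,70]);print(s.x.round(1),np.round(s.fun,1))
E
```

```text
[ -17.8  540.8  439.5 -152.9   69.3] [ -3.3   1.6  -0.4 -11.2   6.   -1.   -7.7   2.   -1.7   1.3  -0.1   1.1
  20.9  -9.7   2. ]
```

```bash
python3 - <<'E'
import numpy as np
def ik(r,z,th,Lt,L2=540,L3=440):
    H=Lt-153+0; t=np.radians(th); L=Lt-19
    x=r-L*np.sin(t); y=z+L*np.cos(t)-H; d=np.hypot(x,y); c=(d*d-L2*L2-L3*L3)/(2*L2*L3)
    if abs(c)>1: return None
    q3=np.arccos(c); q2=np.arctan2(x,y)-np.arctan2(L3*np.sin(q3),L2+L3*np.cos(q3))
    return np.array([q2,q3,np.pi-t-q2-q3])
for Lt in(300,400):
  for r,z in((460,45),(550,45),(600,50),(650,50),(700,50)):
    for th in (45,30,15,-45,-60,-75):
        q=ik(r,z,th,Lt); ok=q is not None and -1<q[0]<2.36 and .21<q[1]<2.38 and .2<q[2]<2.71
        print(Lt,r,th,None if q is None else q.round(2),"ok" if ok else "--",end=" | ")
    print()
E
```

```text
300 460 45 [ 0.27  2.6  -0.51] -- | 300 460 30 [ 0.21  2.44 -0.03] -- | 300 460 15 [0.24 2.27 0.37] ok | 300 460 -45 [0.71 1.66 1.56] ok | 300 460 -60 [0.84 1.55 1.8 ] ok | 300 460 -75 [0.97 1.46 2.02] ok | 
300 550 45 [ 0.36  2.41 -0.41] -- | 300 550 30 [0.32 2.25 0.05] -- | 300 550 15 [0.36 2.07 0.44] ok | 300 550 -45 [0.83 1.39 1.7 ] ok | 300 550 -60 [0.97 1.26 1.96] ok | 300 550 -75 [1.09 1.16 2.2 ] ok | 
300 600 45 [ 0.4   2.29 -0.33] -- | 300 600 30 [0.38 2.13 0.11] -- | 300 600 15 [0.43 1.95 0.5 ] ok | 300 600 -45 [0.91 1.22 1.8 ] ok | 300 600 -60 [1.04 1.07 2.07] ok | 300 600 -75 [1.17 0.95 2.32] ok | 
300 650 45 [ 0.45  2.18 -0.27] -- | 300 650 30 [0.44 2.01 0.16] -- | 300 650 15 [0.49 1.83 0.56] ok | 300 650 -45 [1.   1.03 1.9 ] ok | 300 650 -60 [1.14 0.85 2.2 ] ok | 300 650 -75 [1.29 0.7  2.47] ok | 
300 700 45 [ 0.51  2.06 -0.21] -- | 300 700 30 [0.51 1.89 0.22] ok | 300 700 15 [0.57 1.7  0.61] ok | 300 700 -45 [1.1  0.79 2.03] ok | 300 700 -60 [1.28 0.54 2.36] ok | 300 700 -75 [1.48 0.26 2.71] -- | 
400 460 45 [ 0.35  2.78 -0.77] -- | 400 460 30 [ 0.18  2.56 -0.11] -- | 
[... 221 characters left out ...]
.33 2.13 0.41] ok | 400 550 -45 [0.98 1.16 1.79] ok | 400 550 -60 [1.18 0.92 2.1 ] ok | 400 550 -75 [1.38 0.68 2.39] ok | 
400 600 45 [ 0.4   2.47 -0.51] -- | 400 600 30 [0.34 2.25 0.02] -- | 400 600 15 [0.39 2.02 0.47] ok | 400 600 -45 [1.06 0.95 1.91] ok | 400 600 -60 [1.29 0.65 2.25] ok | 400 600 -75 [1.56 0.24 2.65] ok | 
400 650 45 [ 0.45  2.35 -0.44] -- | 400 650 30 [0.4  2.14 0.07] -- | 400 650 15 [0.46 1.9  0.52] ok | 400 650 -45 [1.18 0.69 2.05] ok | 400 650 -60 [1.57 0.01 2.6 ] -- | 400 650 -75 None -- | 
400 700 45 [ 0.49  2.24 -0.38] -- | 400 700 30 [0.47 2.02 0.13] -- | 400 700 15 [0.53 1.77 0.58] ok | 400 700 -45 [1.38 0.26 2.29] ok | 400 700 -60 None -- | 400 700 -75 None -- |
```

Radial tilting outward is limited by q5, so I'll do the lean sideways, using q4. I'll stand the post upright at a free spot near (480, 60) and regrip it leaning.

```bash
python3 - <<'E'
from mv import *
plan([480,60,48],96,0)
R=axes(96,0);print("lean");plan([480,60,44],96,35,R,np.array([480,60,29]))
E
```

```text
off [-0.449, -0.655, 0.671] dr [-0.0014, 0.0, -0.0015] deg 0.4
lean
off [-0.091, -0.0, 0.005] dr [0.0, -0.1944, 0.0] deg 35.0
```

Emit:
drive_tool(
  offset=[
    [-0.45,-0.655,0],
    [-0.45,-0.655,0],
    [-0.45,-0.655,0],
    [-0.45,-0.655,0],
    [-0.45,-0.655,0.3],
    [-0.45,-0.655,0.5],
    [-0.45,-0.655,0.6],
    [-0.45,-0.655,0.65],
    [-0.45,-0.655,0.67],
    [-0.45,-0.655,0.68],
    [-0.45,-0.655,0.68],
    [-0.45,-0.655,0.68],
    [-0.45,-0.655,0.68],
    [-0.45,-0.655,0.68],
    [-0.45,-0.655,0.68],
    [-0.45,-0.655,0.68],
  ],
  dr=[
    [0,0,0],
    [0,0,0],
    [0,0,0],
    [0,0,0],
    [0,0,0],
    [0,0,0],
    [0,0,0],
    [0,0,0],
    [0,0,0],
    [0,0,0],
    [0,0,0],
    [0,0,0],
    [0,0,0],
    [0,0,0],
    [0,0,0],
    [0,0,0],
  ],
  fingers=[-1,-1,-1,-1,-1,-1,-1,-1,-1,-1,-1,0.3,0.3,0.3,0.3,0.3],
)

```text
time: 6.52
eef_pos: [483.6, 61.1, 29.9]
tcp_rot: [0.67, 0.742, 0.0, 0.0]
force: [-1.2, -0.2, -0.1]
width: 57.1
gripper_force: 0.0
```

```bash
python3 - <<'E'
from mv import *
st();plan([480,60,44],96,35)
E
```

```text
t 6.5 tcp [483.6  61.1  29.9] grasp [483.6  61.1  48.9] xaz 95.9 z [ 0.001 -0.    -1.   ] q [-0.02  0.47  1.94 -0.    0.72 -0.12] w 57.1 gf 0.0 F [-1.2 -0.2 -0.1]
off [-0.097, -0.031, 0.012] dr [0.0, -0.1944, -0.0008] deg 35.0
```

Emit:
drive_tool(
  offset=[
    [-0.02,0,0],
    [-0.04,0,0],
    [-0.06,0,0],
    [-0.08,0,0],
    [-0.09,0,0.01],
    [-0.09,0,0.01],
    [-0.09,0,0.01],
    [-0.09,0,0.01],
    [-0.09,0,0.01],
  ],
  dr=[
    [0,-0.04,0],
    [0,-0.08,0],
    [0,-0.12,0],
    [0,-0.16,0],
    [0,-0.194,0],
    [0,-0.194,0],
    [0,-0.194,0],
    [0,-0.194,0],
    [0,-0.194,0],
  ],
  fingers=[0.5,0.5,0.5,0.5,0.5,0.5,0.5,0.5,0.5],
)

```text
time: 7.27
eef_pos: [484.4, 50.2, 28.4]
tcp_rot: [0.639, 0.708, -0.201, 0.222]
force: [-0.0, -0.2, 1.0]
width: 66.1
gripper_force: 0.0
```

```bash
python3 - <<'E'
from mv import *
from h import *
st()
R0=axes(96,35);p0=np.array([483.6,61,44])+19*R0.as_matrix()[:,2]
plan([483.6,61,110],96,35);plan([483.6,61,110],96,-55,R0,p0+[0,0,66])
c=robot.camera("scene");cv2.imwrite("pics/s4.png",crop(c["pixels"],290,60,490,210,4))
E
```

```text
t 7.3 tcp [484.4  50.2  28.4] grasp [483.3  61.   44. ] xaz 95.8 z [ 0.058 -0.568 -0.821] q [ 0.39  0.64  1.87 -0.72  0.97  0.81] w 66.1 gf 0.0 F [-0.  -0.2  1. ]
off [-0.315, 0.003, -0.452] dr [-0.0006, -0.001, -0.0007] deg 0.2
off [0.158, 0.0, -0.158] dr [0.0, 0.5, 0.0] deg 90.0
```

View pics/s4.png

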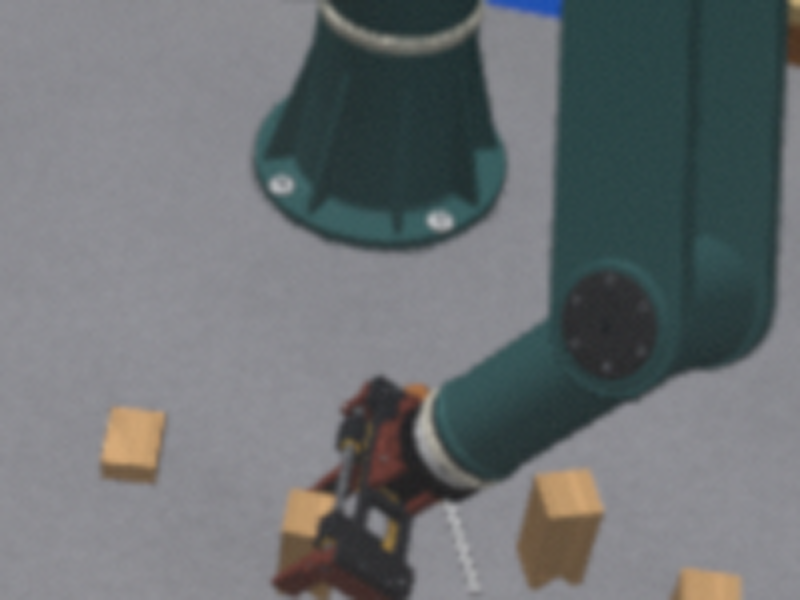

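The post (300,520 in this crop) stands upright between the open fingers, with the arm clear of the others. q4 is −0.72, as expected. Gripping and lifting.

Emit:
drive_tool(
  offset=[
    [0,0,0],
    [0,0,0],
    [0,0,0],
    [0,0,0],
    [0,0,0],
    [0,0,0],
    [-0.16,0,-0.22],
    [-0.315,0,-0.45],
    [-0.315,0,-0.45],
    [-0.315,0,-0.45],
    [-0.315,0,-0.45],
  ],
  dr=[
    [0,0,0],
    [0,0,0],
    [0,0,0],
    [0,0,0],
    [0,0,0],
    [0,0,0],
    [0,0,0],
    [0,0,0],
    [0,0,0],
    [0,0,0],
    [0,0,0],
  ],
  fingers=[-1,-1,-1,-1,-1,-1,-1,-1,-1,-1,-1],
  squeeze=30,
)

```text
time: 8.23
eef_pos: [484.1, 50.5, 93.7]
tcp_rot: [0.639, 0.708, -0.201, 0.222]
force: [0.0, 1.1, -1.5]
width: 41.7
gripper_force: 30.0
```

Emit:
drive_tool(
  offset=[
    [0.16,0,-0.16],
    [0.16,0,-0.16],
    [0.16,0,-0.16],
    [0.16,0,-0.16],
    [0.16,0,-0.16],
    [0.16,0,-0.16],
    [0.16,0,-0.16],
    [0.16,0,-0.16],
    [0.16,0,-0.16],
    [0.16,0,-0.16],
    [0.16,0,-0.16],
    [0.16,0,-0.16],
    [0.16,0,-0.16],
    [0.16,0,-0.16],
    [0.16,0,-0.16],
    [0.16,0,-0.16],
    [0.16,0,-0.16],
    [0.16,0,-0.16],
  ],
  dr=[
    [0,0.5,0],
    [0,0.5,0],
    [0,0.5,0],
    [0,0.5,0],
    [0,0.5,0],
    [0,0.5,0],
    [0,0.5,0],
    [0,0.5,0],
    [0,0.5,0],
    [0,0.5,0],
    [0,0.5,0],
    [0,0.5,0],
    [0,0.5,0],
    [0,0.5,0],
    [0,0.5,0],
    [0,0.5,0],
    [0,0.5,0],
    [0,0.5,0],
  ],
  fingers=[-1,-1,-1,-1,-1,-1,-1,-1,-1,-1,-1,-1,-1,-1,-1,-1,-1,-1],
)

```text
time: 9.73
eef_pos: [481.5, 77.9, 99.8]
tcp_rot: [0.594, 0.659, 0.309, -0.342]
force: [0.1, -0.3, -1.8]
width: 41.8
gripper_force: 30.0
```

```bash
python3 - <<'E'
from mv import *
st();plan([484,61,24],96,-55)
E
```

```text
t 9.7 tcp [481.5  77.9  99.8] grasp [483.1  62.4 110.7] xaz 96.1 z [-0.085  0.814 -0.574] q [-0.55  0.7   1.81  0.72  1.4  -1.07] w 41.8 gf 30.0 F [ 0.1 -0.3 -1.8]
off [-0.599, 0.005, 0.405] dr [0.0003, 0.0003, 0.0002] deg 0.1
```

Emit:
drive_tool(
  offset=[
    [-0.2,0,0.14],
    [-0.4,0,0.27],
    [-0.52,0,0.35],
    [-0.58,0,0.39],
    [-0.595,0,0.402],
    [-0.605,0,0.409],
    [-0.613,0,0.414],
    [-0.613,0,0.414],
    [-0.613,0,0.414],
    [-0.613,0,0.414],
  ],
  dr=[
    [0,0,0],
    [0,0,0],
    [0,0,0],
    [0,0,0],
    [0,0,0],
    [0,0,0],
    [0,0,0],
    [0,0,0],
    [0,0,0],
    [0,0,0],
  ],
  fingers=[-1,-1,-1,-1,-1,-1,-1,-1,-1,-1],
)

```text
time: 10.57
eef_pos: [482.2, 75.4, 10.8]
tcp_rot: [0.594, 0.658, 0.31, -0.343]
force: [-0.3, 0.9, -0.5]
width: 42.3
gripper_force: 30.0
```

Emit:
drive_tool(
  offset=[
    [0,0,0],
    [0,0,0],
    [0,0,0],
    [0,0,0],
    [0,0,0],
  ],
  dr=[
    [0,0,0],
    [0,0,0],
    [0,0,0],
    [0,0,0],
    [0,0,0],
  ],
  fingers=[0.4,0.4,0.4,0.4,0.4],
)

```text
time: 10.98
eef_pos: [481.9, 75.6, 10.2]
tcp_rot: [0.594, 0.658, 0.31, -0.343]
force: [0.6, -0.3, 0.3]
width: 61.5
gripper_force: 0.0
```

```bash
python3 - <<'E'
from mv import *
st();plan([484,62,70],96,-10);
R=axes(96,-10);p=np.array([484,62,70])+19*R.as_matrix()[:,2];plan([484,62,27],96,35,R,p)
E
```

```text
t 11.0 tcp [481.9  75.6  10.2] grasp [483.4  60.1  21.1] xaz 95.8 z [-0.084  0.816 -0.572] q [-0.55  0.86  1.81  0.75  1.29 -1.18] w 61.5 gf 0.0 F [ 0.6 -0.3  0.3]
off [0.231, 0.006, -0.267] dr [0.0004, -0.2505, -0.0007] deg 45.1
off [-0.174, -0.0, 0.307] dr [0.0, -0.25, 0.0] deg 45.0
```

Emit:
drive_tool(
  offset=[
    [0.1,0,-0.07],
    [0.25,0,-0.17],
    [0.335,0,-0.234],
    [0.335,0,-0.234],
    [0.177,0,-0.392],
    [0.177,0,-0.392],
    [0.177,0,-0.392],
    [0.177,0,-0.392],
    [0.177,0,-0.392],
    [0.177,0,-0.392],
    [0.177,0,-0.392],
    [0.177,0,-0.392],
    [0.177,0,-0.392],
    [0.177,0,-0.392],
    [0.177,0,-0.392],
    [0.177,0,-0.392],
    [0.177,0,-0.392],
    [0.177,0,-0.392],
    [0.177,0,-0.392],
    [0.177,0,-0.392],
  ],
  dr=[
    [0,0,0],
    [0,0,0],
    [0,0,0],
    [0,0,0],
    [0,-0.5,0],
    [0,-0.5,0],
    [0,-0.5,0],
    [0,-0.5,0],
    [0,-0.5,0],
    [0,-0.5,0],
    [0,-0.5,0],
    [0,-0.5,0],
    [0,-0.5,0],
    [0,-0.5,0],
    [0,-0.5,0],
    [0,-0.5,0],
    [0,-0.5,0],
    [0,-0.5,0],
    [0,-0.5,0],
    [0,-0.5,0],
  ],
  fingers=[0.4,0.7,0.7,0.7,0.7,0.7,0.7,0.7,0.7,0.7,0.7,0.7,0.7,0.7,0.7,0.7,0.7,0.7,0.7,0.7],
)

```text
time: 12.65
eef_pos: [484.1, 49.9, 53.5]
tcp_rot: [0.638, 0.709, -0.201, 0.222]
force: [-0.2, -0.4, 0.4]
width: 74.4
gripper_force: 0.0
```

```bash
python3 - <<'E'
from mv import *
from h import *
st();plan([483.5,61,27],96,35)
c=robot.camera("wrist");b=robot.camera("scene");b2=crop(b["pixels"],310,110,420,210,4)
cv2.imwrite("pics/s5.png",np.hstack([cv2.resize(c["pixels"],(640,400))[:,130:490],b2]))
E
```

```text
t 12.7 tcp [484.1  49.9  53.5] grasp [483.   60.7  69.1] xaz 96.1 z [ 0.058 -0.569 -0.82 ] q [ 0.39  0.59  1.86 -0.7   1.01  0.77] w 74.4 gf 0.0 F [-0.2 -0.4  0.4]
off [0.202, 0.006, 0.287] dr [-0.0007, -0.0007, 0.0003] deg 0.2
```

View pics/s5.png

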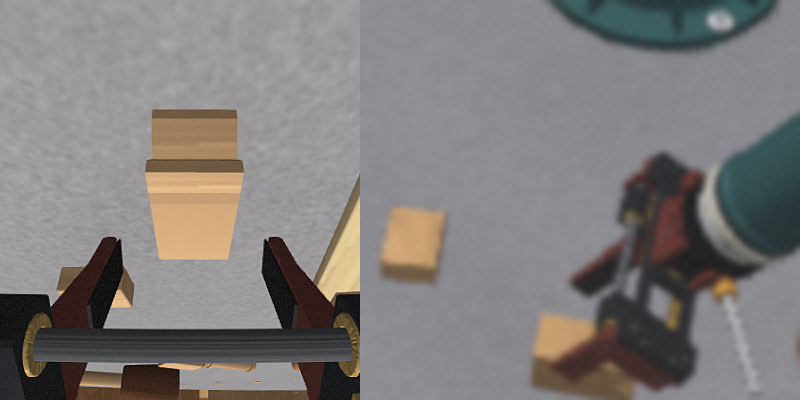

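The post lies flat, notch end towards +y (wrist view, notch at about (195,175)), square between the fingers. Descending and gripping for the second quarter turn.

Emit:
drive_tool(
  offset=[
    [0.1,0,0.14],
    [0.17,0.003,0.24],
    [0.202,0.004,0.287],
    [0.202,0.004,0.287],
    [0.202,0.004,0.287],
    [0.202,0.004,0.287],
    [0.202,0.004,0.287],
    [0.202,0.004,0.287],
    [0.202,0.004,0.287],
    [0.202,0.004,0.287],
    [0.202,0.004,0.287],
    [0.202,0.004,0.287],
  ],
  dr=[
    [0,0,0],
    [0,0,0],
    [0,0,0],
    [0,0,0],
    [0,0,0],
    [0,0,0],
    [0,0,0],
    [0,0,0],
    [0,0,0],
    [0,0,0],
    [0,0,0],
    [0,0,0],
  ],
  fingers=[0.7,0.7,0.7,0.7,-1,-1,-1,-1,-1,-1,-1,-1],
  squeeze=30,
)

```text
time: 13.75
eef_pos: [485.3, 49.6, 12.8]
tcp_rot: [0.639, 0.708, -0.201, 0.223]
force: [-0.3, 1.1, 5.1]
width: 42.0
gripper_force: 30.0
```

```bash
python3 - <<'E'
from mv import *
st();plan([484,61,130],96,35)
R=axes(96,35);p=np.array([484,61,130])+19*R.as_matrix()[:,2]
R,p=plan([560,68,130],96,-55,R,p);plan([631,79,110],191.65,-55,R,p)
E
```

```text
t 13.8 tcp [485.3  49.6  12.8] grasp [484.2  60.4  28.4] xaz 95.9 z [ 0.059 -0.57  -0.82 ] q [ 0.39  0.67  1.88 -0.74  0.95  0.84] w 42.0 gf 30.0 F [-0.3  1.1  5.1]
off [-0.481, -0.0, -0.697] dr [-0.0003, -0.0003, -0.0007] deg 0.1
off [0.152, 0.636, -0.154] dr [0.0, 0.5, 0.0] deg 90.0
off [-0.201, 0.469, 0.003] dr [0.4353, 0.0, -0.3048] deg 95.7
```

Emit:
drive_tool(
  offset=[
    [-0.16,0,-0.23],
    [-0.32,0,-0.46],
    [-0.48,0,-0.7],
    [-0.48,0,-0.7],
    [-0.48,0,-0.7],
    [-0.48,0,-0.7],
  ],
  dr=[
    [0,0,0],
    [0,0,0],
    [0,0,0],
    [0,0,0],
    [0,0,0],
    [0,0,0],
  ],
  fingers=[-1,-1,-1,-1,-1,-1],
)

```text
time: 14.25
eef_pos: [484.5, 50.4, 113.7]
tcp_rot: [0.639, 0.708, -0.201, 0.222]
force: [0.2, 0.4, -2.4]
width: 41.6
gripper_force: 30.0
```

Emit:
drive_tool(
  offset=[
    [0.02,0.05,-0.02],
    [0.03,0.1,-0.03],
    [0.05,0.15,-0.05],
    [0.06,0.2,-0.06],
    [0.07,0.25,-0.07],
    [0.08,0.3,-0.08],
    [0.09,0.35,-0.09],
    [0.1,0.4,-0.1],
    [0.11,0.45,-0.11],
    [0.12,0.5,-0.12],
    [0.13,0.55,-0.13],
    [0.14,0.6,-0.14],
    [0.15,0.64,-0.15],
    [0.15,0.64,-0.15],
    [0.15,0.64,-0.15],
    [0.15,0.64,-0.15],
  ],
  dr=[
    [0,0.5,0],
    [0,0.5,0],
    [0,0.5,0],
    [0,0.5,0],
    [0,0.5,0],
    [0,0.5,0],
    [0,0.5,0],
    [0,0.5,0],
    [0,0.5,0],
    [0,0.5,0],
    [0,0.5,0],
    [0,0.5,0],
    [0,0.5,0],
    [0,0.5,0],
    [0,0.5,0],
    [0,0.5,0],
  ],
  fingers=[-1,-1,-1,-1,-1,-1,-1,-1,-1,-1,-1,-1,-1,-1,-1,-1],
)

```text
time: 15.58
eef_pos: [557.8, 83.6, 117.9]
tcp_rot: [0.595, 0.658, 0.309, -0.344]
force: [0.3, 0.6, -1.1]
width: 41.8
gripper_force: 30.0
```

```bash
python3 - <<'E'
from mv import *
st();plan([632.2,79,110],191.65,-55)
E
```

```text
t 15.6 tcp [557.8  83.6 117.9] grasp [559.4  68.1 128.8] xaz 95.7 z [-0.086  0.815 -0.573] q [-0.48  0.72  1.64  0.76  1.48 -0.94] w 41.8 gf 30.0 F [ 0.3  0.6 -1.1]
off [-0.193, 0.484, -0.005] dr [0.4355, -0.0007, -0.3056] deg 95.8
```

Emit:
drive_tool(
  offset=[
    [-0.02,0.05,0],
    [-0.04,0.1,0],
    [-0.06,0.15,0],
    [-0.08,0.2,0],
    [-0.1,0.25,0],
    [-0.12,0.3,0],
    [-0.14,0.35,0],
    [-0.16,0.4,0],
    [-0.18,0.45,0],
    [-0.19,0.484,-0.005],
    [-0.19,0.484,-0.005],
    [-0.19,0.484,-0.005],
    [-0.19,0.484,-0.005],
    [-0.19,0.484,-0.005],
    [-0.19,0.484,-0.005],
    [-0.19,0.484,-0.005],
    [-0.19,0.484,-0.005],
    [-0.19,0.484,-0.005],
    [-0.19,0.484,-0.005],
    [-0.19,0.484,-0.005],
  ],
  dr=[
    [0.4355,0,-0.3056],
    [0.4355,0,-0.3056],
    [0.4355,0,-0.3056],
    [0.4355,0,-0.3056],
    [0.4355,0,-0.3056],
    [0.4355,0,-0.3056],
    [0.4355,0,-0.3056],
    [0.4355,0,-0.3056],
    [0.4355,0,-0.3056],
    [0.4355,0,-0.3056],
    [0.4355,0,-0.3056],
    [0.4355,0,-0.3056],
    [0.4355,0,-0.3056],
    [0.4355,0,-0.3056],
    [0.4355,0,-0.3056],
    [0.4355,0,-0.3056],
    [0.4355,0,-0.3056],
    [0.4355,0,-0.3056],
    [0.4355,0,-0.3056],
    [0.4355,0,-0.3056],
  ],
  fingers=[-1,-1,-1,-1,-1,-1,-1,-1,-1,-1,-1,-1,-1,-1,-1,-1,-1,-1,-1,-1],
)

```text
time: 17.25
eef_pos: [618.1, 74.4, 100.4]
tcp_rot: [-0.089, 0.883, -0.045, -0.459]
force: [-0.5, 0.4, -1.2]
width: 41.9
gripper_force: 30.0
```

```bash
python3 - <<'E'
from mv import *
from h import *
st();plan([632.2,79,49.5],191.65,-55)
c=robot.camera("wrist");pickle.dump(c,open("w6.pkl","wb"));b=robot.camera("scene");pickle.dump(b,open("s6.pkl","wb"))
cv2.imwrite("pics/s6.png",np.hstack([c["pixels"][:,130:490],crop(b["pixels"],270,170,380,270,4)]))
E
```

```text
t 17.2 tcp [618.1  74.4 100.4] grasp [633.3  77.5 111.3] xaz -168.3 z [-0.802 -0.162 -0.575] q [ 0.07  1.1   0.75 -0.13  2.25 -1.73] w 41.9 gf 30.0 F [-0.5  0.4 -1.2]
off [-0.418, 0.012, 0.301] dr [0.0011, 0.0004, 0.0001] deg 0.2
```

View pics/s6.png

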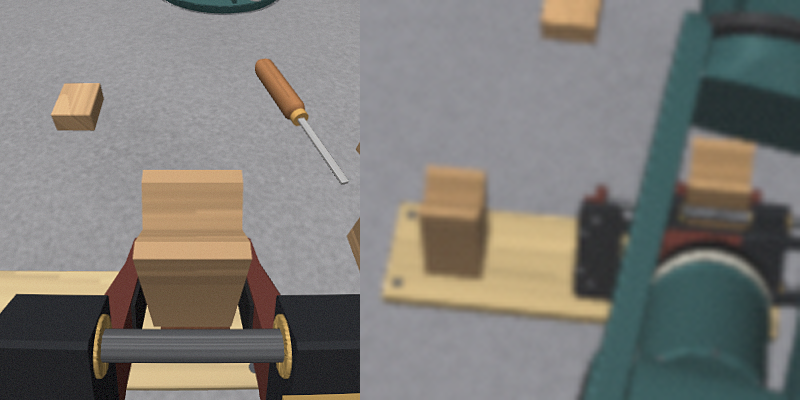

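The post is held notch up, with its notch in line with the cradle post's (wrist view, V at (193,205)). Lowering it onto the mark.

Emit:
drive_tool(
  offset=[
    [-0.15,0.004,0.1],
    [-0.3,0.01,0.2],
    [-0.37,0.012,0.26],
    [-0.4,0.012,0.285],
    [-0.418,0.012,0.3],
    [-0.43,0.012,0.31],
    [-0.43,0.012,0.31],
    [-0.43,0.012,0.31],
    [-0.43,0.012,0.31],
    [-0.43,0.012,0.31],
  ],
  dr=[
    [0,0,0],
    [0,0,0],
    [0,0,0],
    [0,0,0],
    [0,0,0],
    [0,0,0],
    [0,0,0],
    [0,0,0],
    [0,0,0],
    [0,0,0],
  ],
  fingers=[-1,-1,-1,-1,-1,-1,-1,-1,-1,-1],
)

```text
time: 18.18
eef_pos: [616.3, 77.1, 37.6]
tcp_rot: [-0.09, 0.882, -0.046, -0.46]
force: [-3.4, 1.0, 5.0]
width: 41.7
gripper_force: 30.0
```

```bash
python3 - <<'E'
from mv import *
st()
E
```

```text
t 18.2 tcp [616.3  77.1  37.6] grasp [631.5  80.2  48.5] xaz -168.2 z [-0.803 -0.164 -0.573] q [ 0.08  1.16  0.76 -0.12  2.18 -1.72] w 41.7 gf 30.0 F [-3.4  1.   5. ]
```

Emit:
drive_tool(
  offset=[
    [0,0,0],
    [0,0,0],
    [0,0,0],
    [0,0,0],
    [0,0,0],
    [0,0,-0.1],
    [0,0,-0.3],
    [0,0,-0.5],
    [0,0,-0.7],
    [0,0,-0.7],
    [0,0,-0.7],
  ],
  dr=[
    [0,0,0],
    [0,0,0],
    [0,0,0],
    [0,0,0],
    [0,0,0],
    [0,0,0],
    [0,0,0],
    [0,0,0],
    [0,0,0],
    [0,0,0],
    [0,0,0],
  ],
  fingers=[0.5,0.5,0.5,0.5,0.5,0.5,0.5,0.5,0.5,0.5,0.5],
)

```text
time: 19.1
eef_pos: [685.0, 90.8, 84.5]
tcp_rot: [-0.09, 0.883, -0.046, -0.458]
force: [0.2, -0.2, -0.3]
width: 65.5
gripper_force: 0.0
```

```bash
python3 - <<'E'
from mv import *
from h import *
st()
c=robot.camera("wrist");pickle.dump(c,open("w7.pkl","wb"));b=robot.camera("top");pickle.dump(b,open("t7.pkl","wb"))
cv2.imwrite("pics/s7.png",np.hstack([c["pixels"][:,130:490],crop(b["pixels"],255,150,365,250,4)]))
h=np.radians(11.65);n=np.array([np.cos(h),np.sin(h),0]);u=np.array([-np.sin(h),np.cos(h),0]);m=np.array([625,77.6,92])
print([proj(c,m+a*21*u+b*21*n).round().tolist() for a in(1,-1) for b in(1,-1)])
E
```

```text
t 19.1 tcp [685.   90.8  84.5] grasp [700.2  93.9  95.5] xaz -168.2 z [-0.8   -0.164 -0.577] q [ 0.08  1.25  0.42 -0.14  2.42 -1.75] w 65.5 gf 0.0 F [ 0.2 -0.2 -0.3]
[[359.0, 187.0], [354.0, 137.0], [286.0, 187.0], [290.0, 137.0]]
```

View pics/s7.png

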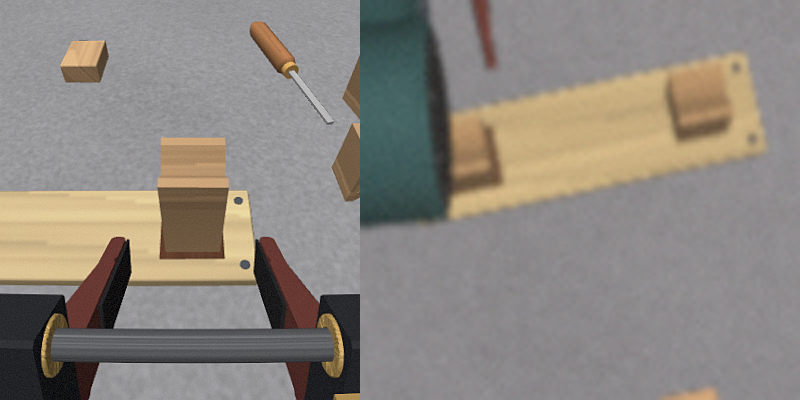

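The post stands on the mark. Its top corners in the wrist view, (161,139), (225,138), (228,187) and (158,187) in the crop, lie within about 2 px of where they should be. My picture budget is used up, so I'll measure the baluster numerically by segmentation.

```bash
cat > bal.py <<'E'
from h import *
def bal(c,roi,z=18):
    im=c["pixels"];hsv=cv2.cvtColor(im,cv2.COLOR_BGR2HSV);m=((hsv[...,1]>75)&(hsv[...,0]<30)).astype(np.uint8)
    M=np.zeros_like(m);x0,y0,x1,y1=roi;M[y0:y1,x0:x1]=m[y0:y1,x0:x1]
    n,l,s,_=cv2.connectedComponentsWithStats(M);k=1+np.argmax(s[1:,4])
    v,u=np.nonzero(l==k);P=np.array([at_z(c,p,z)[:2] for p in np.c_[u,v]])
    (cx,cy),(w,h),a=cv2.minAreaRect(P.astype(np.float32));C=P.mean(0);d=np.linalg.svd(P-C,full_matrices=False)[2][0];t=(P-C)@d
    e=C+d*(t.min()+t.max())/2
    print(len(u),"rect",np.round([cx,cy,w,h]),"mid",e.round(1),"cent",C.round(1),"az",np.degrees(np.arctan2(d[1],d[0])).round(1),"len",(t.max()-t.min()).round())
    return e
if __name__=="__main__":
    from mv import *
    d=pickle.load(open("d0.pkl","rb"))
    bal(d["top"],(385,180,440,275));bal(d["scene"],(205,145,282,205))
    st();plan([620,60,240],156.5,0)
E
python3 bal.py
```

```text
693 rect [ 507. -341.   38.  270.] mid [ 507.4 -339.9] cent [ 505.  -338.8] az 156.3 len 270.0
670 rect [ 503. -341.   54.  273.] mid [ 502.7 -340.4] cent [ 507.2 -342.3] az -23.0 len 273.0
t 19.2 tcp [683.2  90.5  83.8] grasp [698.5  93.7  94.7] xaz -168.2 z [-0.803 -0.164 -0.573] q [ 0.08  1.25  0.43 -0.14  2.42 -1.75] w 65.9 gf 0.0 F [-0.  -0.2 -0.6]
off [1.262, -0.14, -0.191] dr [-0.0929, -0.2961, 0.1801] deg 64.6
```

```bash
python3 - <<'E'
from mv import *
R,p=plan([660,0,215],191.65,0)
R,p=plan([580,-115,215],191.65,0,R,p)
R,p=plan([520,-230,215],191.65,0,R,p)
R,p=plan([505.5,-340,215],156.5,0,R,p)
E
```

```text
off [0.964, -0.698, -0.257] dr [0.0008, -0.3058, 0.0003] deg 55.0
off [0.846, -0.804, 0.0] dr [0.0, 0.0, 0.0] deg 0.0
off [0.683, -0.838, 0.0] dr [0.0, 0.0, 0.0] deg 0.0
off [0.303, -0.873, 0.0] dr [0.0, 0.0, 0.1953] deg 35.2
```

Emit:
drive_tool(
  offset=[
    [0.3,0,-0.3],
    [0.6,0,-0.3],
    [0.96,0,-0.26],
    [0.96,0,-0.26],
    [0.96,-0.7,-0.26],
    [0.96,-0.7,-0.26],
    [0.96,-0.7,-0.26],
    [0.96,-0.7,-0.26],
    [0.96,-0.7,-0.26],
    [0.96,-0.7,-0.26],
    [0.96,-0.7,-0.26],
    [0.96,-0.7,-0.26],
  ],
  dr=[
    [0,0,0],
    [0,0,0],
    [0,-0.1,0],
    [0,-0.15,0],
    [0,-0.3058,0],
    [0,-0.3058,0],
    [0,-0.3058,0],
    [0,-0.3058,0],
    [0,-0.3058,0],
    [0,-0.3058,0],
    [0,-0.3058,0],
    [0,-0.3058,0],
  ],
  fingers=[0.5,0.5,0.5,0.5,0.5,0.5,0.5,0.5,0.5,0.5,0.5,0.5],
)

```text
time: 20.2
eef_pos: [657.5, -0.2, 196.7]
tcp_rot: [-0.101, 0.995, 0.002, -0.002]
force: [0.0, -0.4, -0.1]
width: 65.6
gripper_force: 0.0
```

Emit:
drive_tool(
  offset=[
    [0.846,-0.804,0],
    [0.846,-0.804,0],
    [0.846,-0.804,0],
    [0.846,-0.804,0],
    [0.846,-0.804,0],
    [0.846,-0.804,0],
  ],
  dr=[
    [0,0,0],
    [0,0,0],
    [0,0,0],
    [0,0,0],
    [0,0,0],
    [0,0,0],
  ],
  fingers=[1,1,1,1,1,1],
)

```text
time: 20.7
eef_pos: [582.8, -115.4, 196.3]
tcp_rot: [-0.1, 0.995, 0.002, 0.0]
force: [0.8, -0.2, -0.1]
width: 87.5
gripper_force: 0.0
```

Emit:
drive_tool(
  offset=[
    [0.683,-0.838,0],
    [0.683,-0.838,0],
    [0.683,-0.838,0],
    [0.683,-0.838,0],
    [0.683,-0.838,0],
    [0.683,-0.838,0],
    [0.683,-0.838,0],
  ],
  dr=[
    [0,0,0],
    [0,0,0],
    [0,0,0],
    [0,0,0],
    [0,0,0],
    [0,0,0],
    [0,0,0],
  ],
  fingers=[1,1,1,1,1,1,1],
)

```text
time: 21.28
eef_pos: [522.9, -228.5, 196.1]
tcp_rot: [-0.102, 0.995, 0.002, 0.001]
force: [-0.2, -0.1, 0.1]
width: 88.0
gripper_force: 0.0
```

```bash
python3 - <<'E'
from mv import *
from bal import *
st();plan([505.5,-340,215],156.5,0)
c=robot.camera("wrist");pickle.dump(c,open("w8.pkl","wb"));print(proj(c,[505.5,-340,36]))
t=robot.camera("top");bal(t,(385,180,440,275));
E
```

```text
t 21.3 tcp [ 522.9 -228.5  196.1] grasp [ 522.9 -228.5  215.1] xaz -168.3 z [ 0.002  0.004 -1.   ] q [-0.54  0.34  1.61  0.    1.19 -2.31] w 88.0 gf 0.0 F [-0.2 -0.1  0.1]
off [0.331, -0.881, -0.003] dr [0.0012, 0.0004, 0.1957] deg 35.2
[210.97079463 139.34262671]
411 rect [ 455. -317.   38.  155.] mid [ 454.7 -317.4] cent [ 458.6 -319.2] az 154.5 len 155.0
```

Emit:
drive_tool(
  offset=[
    [0.331,-0.881,0],
    [0.331,-0.881,0],
    [0.331,-0.881,0],
    [0.331,-0.881,0],
    [0.331,-0.881,0],
    [0.331,-0.881,0],
    [0.331,-0.881,0],
    [0.331,-0.881,0],
    [0.331,-0.881,0],
  ],
  dr=[
    [0,0,0.1957],
    [0,0,0.1957],
    [0,0,0.1957],
    [0,0,0.1957],
    [0,0,0.1957],
    [0,0,0.1957],
    [0,0,0.1957],
    [0,0,0.1957],
    [0,0,0.1957],
  ],
  fingers=[1,1,1,1,1,1,1,1,1],
)

```text
time: 22.13
eef_pos: [504.2, -340.7, 195.9]
tcp_rot: [0.203, 0.979, 0.001, 0.0]
force: [-0.3, -0.3, -0.3]
width: 87.6
gripper_force: 0.0
```

```bash
python3 - <<'E'
from mv import *
from bal import *
st()
c=pickle.load(open("w8.pkl","rb"));bal(c,(0,0,400,400))
c=robot.camera("wrist");pickle.dump(c,open("w9.pkl","wb"))
# width profile along the predicted axis, on the plane z=18
hsv=cv2.cvtColor(c["pixels"],cv2.COLOR_BGR2HSV);m=(hsv[...,1]>75)&(hsv[...,0]<30)
a=np.radians(156.5);d=np.array([np.cos(a),np.sin(a)]);n=np.array([-d[1],d[0]])
for s in range(-60,141,10):
    w=[k for k in range(-40,41,1) for p in [proj(c,[*(np.array([505.5,-340])+s*d+k*n),25]).round().astype(int)] if 0<=p[0]<640 and 0<=p[1]<400 and m[p[1],p[0]]]
    print(s,(min(w),max(w),len(w)) if w else None,end="; ")
plan([505.5,-340,20],156.5,0)
E
```

```text
t 22.1 tcp [ 504.2 -340.7  195.9] grasp [ 504.1 -340.8  214.9] xaz 156.6 z [ 0.001  0.003 -1.   ] q [-0.71  0.4   1.52  0.    1.22 -1.87] w 87.6 gf 0.0 F [-0.3 -0.3 -0.3]
8983 rect [ 465. -520.  117.   89.] mid [ 465.4 -515.8] cent [ 465.2 -515.8] az -12.2 len 125.0
-60 (-11, 12, 24); -50 (-14, 14, 29); -40 (-15, 15, 31); -30 (-18, 17, 36); -20 (-18, 18, 37); -10 (-18, 18, 37); 0 (-18, 17, 36); 10 (-18, 17, 36); 20 (-18, 17, 36); 30 (-16, 16, 33); 40 (-15, 14, 30); 50 (-15, 14, 30); 60 (-12, 11, 24); 70 (-13, 11, 25); 80 (-12, 11, 24); 90 (-12, 11, 24); 100 (-12, 11, 24); 110 (-12, 11, 24); 120 (-13, 11, 25); 130 (-13, 11, 25); 140 None; off [-0.007, 0.006, 1.625] dr [0.001, 0.0001, 0.0004] deg 0.2
```

The width profile puts the 36 mm block centred on the predicted point within about 2 mm, on the right axis, with the end at +135 mm. Descending and gripping.

Emit:
drive_tool(
  offset=[
    [0,0,0.3],
    [0,0,0.6],
    [0,0,0.9],
    [0,0,0.95],
    [0,0,0.95],
  ],
  dr=[
    [0,0,0],
    [0,0,0],
    [0,0,0],
    [0,0,0],
    [0,0,0],
  ],
  fingers=[1,1,1,1,1],
)

```text
time: 22.6
eef_pos: [502.3, -339.5, 79.7]
tcp_rot: [0.204, 0.979, 0.003, -0.002]
force: [-0.2, 0.2, 0.8]
width: 87.9
gripper_force: 0.0
```

Emit:
drive_tool(
  offset=[
    [0,0,0.2],
    [0,0,0.4],
    [0,0,0.55],
    [0,0,0.61],
    [0,0,0.635],
    [0,0,0.635],
    [0,0,0.635],
    [0,0,0.635],
    [0,0,0.635],
    [0,0,0.635],
    [0,0,0.635],
    [0,0,0.635],
    [0,0,0.635],
    [0,0,0.635],
    [0,0,0.635],
    [0,0,0.635],
    [0,0,0.635],
  ],
  dr=[
    [0,0,0],
    [0,0,0],
    [0,0,0],
    [0,0,0],
    [0,0,0],
    [0,0,0],
    [0,0,0],
    [0,0,0],
    [0,0,0],
    [0,0,0],
    [0,0,0],
    [0,0,0],
    [0,0,0],
    [0,0,0],
    [0,0,0],
    [0,0,0],
    [0,0,0],
  ],
  fingers=[1,1,1,1,1,1,-1,-1,-1,-1,-1,-1,-1,-1,-1,-1,-1],
  squeeze=30,
)

```text
time: 24.02
eef_pos: [504.1, -340.8, 5.7]
tcp_rot: [0.205, 0.979, 0.002, 0.0]
force: [-0.3, 1.9, 2.8]
width: 35.6
gripper_force: 30.0
```

```bash
python3 - <<'E'
from mv import *
st()
R,p=plan([505,-340,140],156.5,0)
R,p=plan([505,-340,180],101.65,0,R,p)
R,p=plan([560,-230,180],101.65,0,R,p)
R,p=plan([600,-120,180],101.65,0,R,p)
R,p=plan([644.2,-15.5,180],101.65,0,R,p)
R,p=plan([644.2,-15.5,103],101.65,0,R,p)
E
```

```text
t 24.0 tcp [ 504.1 -340.8    5.7] grasp [ 504.  -340.8   24.7] xaz 156.4 z [ 0.001  0.003 -1.   ] q [-0.71  0.63  1.68  0.    0.84 -1.87] w 35.6 gf 30.0 F [-0.3  1.9  2.8]
off [-0.005, 0.012, -0.961] dr [0.0011, 0.0, -0.0006] deg 0.2
off [0.0, 0.0, -0.333] dr [0.0, 0.0, 0.3047] deg 54.9
off [0.805, 0.634, 0.0] dr [0.0, 0.0, 0.0] deg 0.0
off [0.83, 0.512, 0.0] dr [0.0, 0.0, 0.0] deg 0.0
off [0.779, 0.537, 0.0] dr [0.0, 0.0, 0.0] deg 0.0
off [0.0, 0.0, 0.642] dr [0.0, 0.0, 0.0] deg 0.0
```

Emit:
drive_tool(
  offset=[
    [0,0,-0.1],
    [0,0,-0.3],
    [0,0,-0.6],
    [0,0,-0.96],
    [0,0,-0.96],
    [0,0,-0.96],
  ],
  dr=[
    [0,0,0],
    [0,0,0],
    [0,0,0],
    [0,0,0],
    [0,0,0],
    [0,0,0],
  ],
  fingers=[-1,-1,-1,-1,-1,-1],
)

```text
time: 24.52
eef_pos: [505.6, -343.1, 124.4]
tcp_rot: [0.204, 0.979, -0.0, 0.003]
force: [-0.2, 0.9, -2.3]
width: 35.8
gripper_force: 30.0
```

Emit:
drive_tool(
  offset=[
    [0,0,-0.33],
    [0,0,-0.33],
    [0,0,-0.33],
    [0,0,-0.33],
    [0,0,-0.33],
    [0,0,-0.33],
    [0,0,-0.33],
    [0,0,-0.33],
    [0,0,-0.33],
    [0,0,-0.33],
    [0,0,-0.33],
  ],
  dr=[
    [0,0,0.3047],
    [0,0,0.3047],
    [0,0,0.3047],
    [0,0,0.3047],
    [0,0,0.3047],
    [0,0,0.3047],
    [0,0,0.3047],
    [0,0,0.3047],
    [0,0,0.3047],
    [0,0,0.3047],
    [0,0,0.3047],
  ],
  fingers=[-1,-1,-1,-1,-1,-1,-1,-1,-1,-1,-1],
)

```text
time: 25.43
eef_pos: [503.2, -341.0, 159.5]
tcp_rot: [0.631, 0.775, 0.001, -0.001]
force: [-0.1, 0.6, -2.3]
width: 36.4
gripper_force: 30.0
```

Emit:
drive_tool(
  offset=[
    [0.2,0.16,0],
    [0.4,0.32,0],
    [0.6,0.47,0],
    [0.8,0.634,0],
    [0.8,0.634,0],
    [0.8,0.634,0],
  ],
  dr=[
    [0,0,0],
    [0,0,0],
    [0,0,0],
    [0,0,0],
    [0,0,0],
    [0,0,0],
  ],
  fingers=[-1,-1,-1,-1,-1,-1],
)

```text
time: 25.93
eef_pos: [559.5, -230.6, 160.5]
tcp_rot: [0.631, 0.776, 0.001, -0.001]
force: [1.0, -0.7, -1.5]
width: 36.0
gripper_force: 30.0
```

Emit:
drive_tool(
  offset=[
    [0.2,0.13,0],
    [0.4,0.26,0],
    [0.6,0.38,0],
    [0.83,0.512,0],
    [0.83,0.512,0],
    [0.83,0.512,0],
  ],
  dr=[
    [0,0,0],
    [0,0,0],
    [0,0,0],
    [0,0,0],
    [0,0,0],
    [0,0,0],
  ],
  fingers=[-1,-1,-1,-1,-1,-1],
)

```text
time: 26.43
eef_pos: [599.3, -121.9, 161.0]
tcp_rot: [0.631, 0.776, 0.001, -0.0]
force: [0.2, -1.0, -1.9]
width: 36.2
gripper_force: 30.0
```

```bash
python3 - <<'E'
from mv import *
st()
R,p=plan([644.2,-15.5,150],101.65,0)
E
```

```text
t 26.4 tcp [ 599.3 -121.9  161. ] grasp [ 599.3 -122.   180. ] xaz 101.7 z [ 0.001  0.002 -1.   ] q [-0.32  0.43  1.56  0.    1.15 -0.52] w 36.2 gf 30.0 F [ 0.2 -1.  -1.9]
off [0.792, 0.546, 0.252] dr [0.0005, -0.0006, 0.0004] deg 0.2
```

Emit:
drive_tool(
  offset=[
    [0.2,0.14,0],
    [0.4,0.28,0],
    [0.6,0.41,0],
    [0.79,0.546,0],
    [0.79,0.546,0.25],
    [0.79,0.546,0.25],
    [0.79,0.546,0.25],
    [0.79,0.546,0.25],
    [0.79,0.546,0.25],
  ],
  dr=[
    [0,0,0],
    [0,0,0],
    [0,0,0],
    [0,0,0],
    [0,0,0],
    [0,0,0],
    [0,0,0],
    [0,0,0],
    [0,0,0],
  ],
  fingers=[-1,-1,-1,-1,-1,-1,-1,-1,-1],
)

```text
time: 27.18
eef_pos: [645.0, -17.8, 132.6]
tcp_rot: [0.633, 0.774, 0.002, 0.0]
force: [-0.1, 0.3, -1.6]
width: 36.3
gripper_force: 30.0
```

```bash
python3 - <<'E'
from mv import *
st()
R,p=plan([644.2,-15.5,104],101.65,0)
E
```

```text
t 27.2 tcp [645.  -17.8 132.6] grasp [644.9 -17.9 151.6] xaz 101.5 z [ 0.003  0.002 -1.   ] q [-0.14  0.51  1.51  0.    1.13 -0.34] w 36.3 gf 30.0 F [-0.1  0.3 -1.6]
off [0.02, -0.004, 0.397] dr [0.0009, -0.0005, -0.001] deg 0.3
```

Emit:
drive_tool(
  offset=[
    [0.015,0,0.12],
    [0.015,0,0.24],
    [0.015,0,0.31],
    [0.015,0,0.35],
    [0.015,0,0.37],
    [0.015,0,0.385],
    [0.015,0,0.395],
    [0.015,0,0.4],
    [0.015,0,0.4],
    [0.015,0,0.4],
  ],
  dr=[
    [0,0,0],
    [0,0,0],
    [0,0,0],
    [0,0,0],
    [0,0,0],
    [0,0,0],
    [0,0,0],
    [0,0,0],
    [0,0,0],
    [0,0,0],
  ],
  fingers=[-1,-1,-1,-1,-1,-1,-1,-1,-1,-1],
)

```text
time: 28.02
eef_pos: [645.7, -14.6, 84.7]
tcp_rot: [0.632, 0.775, 0.002, 0.001]
force: [1.4, -0.8, 4.2]
width: 36.0
gripper_force: 30.0
```

```bash
python3 - <<'E'
from mv import *
st()
E
```

```text
t 28.0 tcp [645.7 -14.6  84.7] grasp [645.6 -14.6 103.7] xaz 101.6 z [ 0.004  0.002 -1.   ] q [-0.13  0.56  1.55  0.    1.03 -0.33] w 36.0 gf 30.0 F [ 1.4 -0.8  4.2]
```

The baluster touches both notches at the expected height (103.7 against 103.1 mm). Releasing and going straight up.

Emit:
drive_tool(
  offset=[
    [0,0,0],
    [0,0,0],
    [0,0,0],
    [0,0,0],
    [0,0,0],
    [0,0,0],
    [0,0,0],
    [0,0,-0.15],
    [0,0,-0.3],
    [0,0,-0.6],
    [0,0,-1],
    [0,0,-1],
    [0,0,-1],
  ],
  dr=[
    [0,0,0],
    [0,0,0],
    [0,0,0],
    [0,0,0],
    [0,0,0],
    [0,0,0],
    [0,0,0],
    [0,0,0],
    [0,0,0],
    [0,0,0],
    [0,0,0],
    [0,0,0],
    [0,0,0],
  ],
  fingers=[0,0.3,0.5,0.7,0.8,0.8,0.8,0.8,0.8,0.8,0.8,0.8,0.8],
)

```text
time: 29.1
eef_pos: [646.8, -14.9, 207.5]
tcp_rot: [0.632, 0.775, 0.003, 0.003]
force: [-0.6, 0.0, -0.3]
width: 78.9
gripper_force: 0.0
```

```bash
python3 - <<'E'
from mv import *
from h import *
st()
# compare the scene with the pose it must have: project baluster outline at the seat
d0=pickle.load(open("d0.pkl","rb"));a=np.radians(101.65);d=np.array([np.cos(a),np.sin(a),0]);n=np.array([-d[1],d[0],0]);S=np.array([644.2,-15.5,96.4])
for name in("wrist","top","scene"):
    c=robot.camera(name);pickle.dump(c,open(name+"9.pkl","wb"))
    hsv=cv2.cvtColor(c["pixels"],cv2.COLOR_BGR2HSV)
    print(name)
    for s in(-140,-132,-125,-80,-45,-35,-25,0,25,35,45,80,125,132,140):
        row=[]
        for k in range(-30,31,5):
            p=proj(c,S+s*d+k*n+[0,0,5]).round().astype(int)
            row.append("%3d/%3d"%tuple(hsv[p[1],p[0],1:]) if 0<=p[0]<640 and 0<=p[1]<400 else "--")
        if name!="top": print(s,*row)
E
```

```text
t 29.1 tcp [646.8 -14.9 207.5] grasp [646.6 -15.  226.5] xaz 101.6 z [ 0.009  0.002 -1.   ] q [-0.13  0.43  1.43  0.    1.27 -0.33] w 78.9 gf 0.0 F [-0.6  0.  -0.3]
wrist
-140  11/ 46  19/ 40  24/ 43   6/ 41  23/ 45  21/ 49  12/ 44  33/ 47   6/ 43  20/ 50  22/ 47  16/ 49  10/ 51
-132   4/175   3/160   6/167  70/138 102/112 101/197  99/198 107/171 104/142   8/169   5/168   8/159   8/161
-125   8/160   6/160   5/159 112/ 89 104/167 102/200 101/190 104/196 105/172   6/162   8/153   5/169   6/158
-80  83/227  34/ 89 106/219 100/214 103/173 105/214 102/180 102/200 102/157 100/212  57/ 90  87/223  83/188
-45  84/226  80/225  84/221 102/113 103/169 105/200 105/222 103/222 105/183 112/ 73  82/223  85/218  70/163
-35  82/223  81/226  82/222  97/227 102/221  98/230  95/227 102/223  98/223 100/221  81/226  81/220  83/199
-25  82/225  83/225  82/220 100/220 102/218  95/227  98/222  98/228 100/222 103/218  79/228  85/217  58/167
0  83/224  83/224  86/219 101/219 101/219  97/226  96/222  97/231 103/216 102/218  81/227  86/211  73/198
25  83/223  82/224  85/208 105/143 102/138 112/130 102/127 103/1
[... 1614 characters left out ...]
111/181 111/188 111/190 109/189 108/184 103/183   5/142
35  93/201  93/205  93/183  96/119 107/131 109/145 112/162 112/176 105/173  94/173   4/139   9/139   9/139
45  93/202  93/206  82/164  90/122 107/129 108/146 113/170 112/180 111/184  40/152   4/138   9/144   9/143
80  98/107 106/163 108/181 106/118 104/123 112/161 110/178 110/187 110/185  69/163  13/142   9/141  11/143
125  94/211  90/193  93/167  90/124 107/133 109/150 112/175 112/178 107/172  77/160  23/144   7/142   9/141
132  72/156  71/157  85/185  63/130  74/120  95/142  64/155  75/157  79/161  32/143   6/138   9/142  11/144
140  63/171  72/178  64/176   4/141   7/141  11/143   5/141   9/142   9/142   9/143   7/142  11/145   7/142
```

Both views match the seat pose: ends near ±132 mm, block within a few mm of the middle, across offset about −1 mm, and the same height in each. Handing in.

```bash
python3 -c "
from station import robot
print(robot.job_done())"
```

```text
the job is handed in; nothing more can be done
None
```

I handed the job in at about 29 s: the 80 mm post (post_c) stands notch up on the mark and the baluster lies in both notches; camera checks put both within a few mm of target, but no verdict came back.

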